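# Wedge the sprung catch and take out the steam valve

## Task

The black-capped steam valve is held down in the blue socket of the service jig by a sprung catch. Push the wooden wedge, foot down, fully into the gap between the grey bridge and the catch's red tab and let go, so that it holds the catch back by itself. Then lift the black-capped valve out and stand it upright in the blue tray, leaving the wedge in place.

Things in the scene. Friction and masses are not known exactly. Their poses are not given: they have to be found in the camera images.
- valve: Brass steam valve, BLACK cap (the red-capped one is not wanted), 94 mm tall, 350 g, upright. Origin: centre of underside. Upwards: spigot 36 mm dia, 18 mm long; flange 64 dia, 18 to 24 mm up; stem 30 dia; cap 36 dia, 46 to 94 mm up: grip it here. It starts in the jig's socket (43 mm hole), origin 14 mm above the bench, the catch's nose 12 mm over its flange. Stands on its spigot.
- wedge: Wooden prop upright on the bench, 80 g: 40 mm thick in its x, 36 wide in its y, 80 tall; origin: centre of underside. Its lowest 14 mm taper in x to a 24 mm foot. A half turn changes nothing. Grip across the 36 mm, near the top; the other two faces go against bridge and tab. (The thin grey block, 18 mm, is too thin to open the catch.)
- jig: Fixed jig, base 200 x 90 x 10 mm. Origin: on the bench on the socket's vertical axis; x points from socket to red tab. Blue socket block 88 x 88, top 32 mm up. Grey bridge, 30 mm wide: its face to the tab at x = 72 mm is upright up to 85 mm above the bench. Through it runs a steel bar, 20 mm wide, top 49 mm up, with the nose and red tab.
- gap (a point): Fixed point of the jig, at its x = 102 mm, y = 0, 49 mm above the bench (the bar's top): where to push the centre of the wedge's underside, its x along the jig's x (either way). This leaves 10 mm between wedge and bridge; when let go, the spring slides the wedge these 10 mm to the bridge and holds it there. Some 7 mm of aiming error does no harm.
- catch (a joint): Sprung sliding catch, m: 0 = shut (gap from bridge to tab 20 mm); grows as it slides along the jig's +x, to 0.045; frees the flange from 0.012; 0.020 with the wedge fully in. Spring 2 N shut, 3 N at 0.020. The tab, 30 mm wide, is upright to 72 mm above the bench, then a ramp leans away 30 degrees up to 130 mm: a wedge pushed straight down with some 10 N drives the catch back.
- tray: Blue open tray fixed to the bench (not the grey one), 160 x 140 mm (its x, y), walls 5 mm thick, 30 mm high, floor 5 mm thick; origin: centre of its underside.
There are look-alikes about, which are no part of the job. Leave any purple look-alike of the valve alone.

How it is judged:
By the outcome, as a careful person would: the job done as asked, in the order asked, and still so for the second after the job is handed in, with the robot touching nothing.
It also fails if it takes over 64 s, if anything falls off the work surface, if the arm or the gripper's body presses on something with over 40 N, if the wrist force passes 120 N, or if a joint passes its speed limit or range.

## Robot

A 7-joint arm with a two-finger parallel gripper is mounted at the origin on the work surface. World frame = base frame: x ahead of the robot, y to its left, z up, the work surface at z = 0. Lengths are in m, angles in rad, forces in N, time in s.
With the tool pointing down it reaches from about 0.4 to 0.85 m from the base axis. Payload 10.4 kg.
Tool frame: the origin (TCP) lies at the very end of the fingers, on their centre line; the grasp point (between the pads) lies 19 mm behind it; z points along the fingers, x is the direction in which the jaws open and shut, and the axes are right-handed (so a half turn about z gives the same grasp; the last joint's range is limited). The gripper opens to 85 mm and grips with 20 to 120 N. Pads are 22 mm wide; open, the fingers measure 114 mm over their backs; the gripper's body (76 mm by 85 mm) begins 54 mm behind the grasp point. The pads swing forward as they close: fully open they stand 13 mm farther back than shut.
Start: joints at [-1.298, 0.332, -0.065, 1.46, 0.022, 1.35, -0.088], TCP at [0.182, 0.598, 0.231] pointing down, gripper open.
Joint ranges: [-2.6, 2.6], [-0.5, 2.12], [-1.47, 1.34], [0.16, 2.42], [-1.27, 4.41], [0.06, 2.06], [-2.6, 2.6]. Speed limits (rad/s): [2.22, 2.22, 2.79, 2.79, 3.14, 3.14, 3.14].

## Interface

Orientations are given as [roll, pitch, yaw] about the fixed x, y, z axes, in that order (R = Rz(yaw) Ry(pitch) Rx(roll)).
In Python, from bench import robot, snapshot, camera_model, models gives the robot as it stands.
- The arm moves only by the tool play_rows, never from a script. Its arguments are lists of equal length, an entry for each row: "twist": the turn, a rotation vector about the tool's x, y, z in degrees, a list of three; "delta_pos": the shift along the tool's x, y, z in m, a list of three; "hand": the gripper's target within -1 to 1 (shut at 1, half-way at 0, fully open at -1). In form: {"twist": [[ax, ay, az], ...], "delta_pos": [[dx, dy, dz], ...], "hand": [hand, ...]}. A call has 1 to 5 rows; each row is the pose to reach, as a shift and turn from the pose commanded when the call began, along the tool's axes at that moment; what a row does not reach only later rows make up. A row lasts 1/12 s, in which the tool goes at most 41.7 mm and 7.16 degrees, less where a joint would pass 70% of its speed; a pose out of reach is approached as far as the arm can. A call with a gripper value outside its range is refused whole. The fingers move at their own pace and stop on an object; "newtons" is the grip in N (left out, the last holds). Time passes only in rows, so rows that repeat a pose let the fingers close. It gives the time, the measured TCP pose, the force and the opening at its end, in the units of the state.
- robot.sense(): the state, without advancing time (a new reading comes with each control period).
- snapshot(name): name is "side" or "top" or "wrist"; returns the picture (480x640x3 uint8, red, green, blue); there is no depth.
- camera_model(name): a dict with "K" (3x3 intrinsics, pixels), "rvec" (rotation vector, rad) and "tvec" (3), from world to camera coordinates, as OpenCV has them. Camera axes: x right, y down, z forward; pixel columns grow to the right and rows downward; lengths in m; the calibration is good to about 2 mm. The wrist camera is an equidistant fisheye: a pixel r from the principal point sees the ray r / f radians off the axis. A picture is of the moment at which its call begins: read the wrist's pose just before it. camera_model takes no time and is no camera call; for the wrist camera it gives the pose at the moment of the call.
- robot.hand_in(): hands the job in, once; it reports no verdict.
Trained networks look in the newest picture that a camera, given by its name, has taken for a name from the list of things; names that differ only in an ending like _2 or _b are one class to them, and where a whole thing is asked for, a point or a joint stands for the part that bears it (a point fixed in the world has none). Each returns a list of dicts, best first, with "confidence" (0 to 1); they miss things now and then, are a little off and sometimes report something else, mostly with a low value. They report only what shows in the picture. A call takes as long as a camera call. They do not tell look-alikes from the thing itself.
- models.outline_of(camera, name): "pixels" (480x640 bool, what is visible of it).
- models.landmark_of(camera, name): "position" ([x, y, z] in m, in world coordinates, good to about 4 mm: a listed point, or the origin of a listed thing).
The state is a dict: "time": time; "joint_positions": joint angles; "qvel": joint speeds; "joint_torque": joint torques, N m; "eef_pos": TCP position; "tool_rot": TCP orientation; "force": force on the tool from outside, world axes, zero at the start; "moment": the same for the moment, N m; "gripper_width": finger opening in m.
Only numpy, scipy, OpenCV 4.12 (cv2) and the standard library are available. Lean on these libraries where they do the work, as an engineer would, in place of code of your own. Each camera call takes 0.05 s, during which the arm holds its last target. There are 200 camera calls.

## Working session

There is one attempt and no reset: what is moved stays moved. The work goes in short steps, Python scripts to look and compute and a tool call to move; the robot and the scene stay as the last step left them, time stands still between calls to the robot, and variables do not carry over. Pictures are saved under pics/ and viewed, about 8 in all and at most 12, crops included, and the job is handed in when it is done.

Besides the shell and the picture viewer there is one more tool, called by a JSON object that holds its "name" and its "arguments", one argument or row to a line. play_rows: Moves the arm, as the interface text tells. Its arguments: {"type":"object","properties":{"twist":{"type":"array"},"delta_pos":{"type":"array"},"hand":{"type":"array"},"newtons":{"type":"number"}},"required":["twist","delta_pos","hand"]}

```bash
mkdir -p pics; python3 - <<'E'
from bench import robot, snapshot, camera_model, models
import cv2, numpy as np
print(robot.sense())
for c in ("top","side"):
    im=snapshot(c); cv2.imwrite(f"pics/{c}0.png",im[:,:,::-1])
    for n in ("valve","wedge","jig","gap","tray","catch"):
        for d in models.landmark_of(c,n)[:4]: print(c,n,np.round(d["position"],3),round(d["confidence"],2))
E
```

```text
{'time': 0.0, 'joint_positions': array([-1.29761428,  0.332857  , -0.06470873,  1.46099934,  0.0216195 ,
        1.34988045, -0.08848839]), 'qvel': array([-1.77337936e-06,  2.42612087e-04,  8.67771468e-04, -8.03651701e-04,
       -2.00437495e-04, -5.62538363e-04,  6.33246785e-04]), 'joint_torque': array([ 5.87545383e-04, -6.25447011e+01,  4.94047254e-02, -3.91596544e+01,
        1.62372482e-02,  1.01267840e-02, -4.39691291e-05]), 'eef_pos': array([0.18207242, 0.59747929, 0.23049754]), 'tool_rot': array([3.14150751e+00, 1.44533571e-03, 1.27506058e+00]), 'force': array([-0.57348703, -0.91245858,  0.53926185]), 'moment': array([0.03650259, 0.01463485, 0.02241696]), 'gripper_width': 0.08534697652442942}
top valve [ 0.538 -0.012  0.013] 0.91
top valve [ 0.663 -0.003 -0.001] 0.86
top valve [ 0.547 -0.146  0.   ] 0.63
top wedge [0.659 0.224 0.004] 0.79
top jig [ 0.537 -0.015 -0.001] 0.9
top gap [0.445 0.028 0.05 ] 0.76
top tray [ 0.457 -0.316  0.001] 0.9Traceback (most recent call last):
  File "<stdin>", line 7, in <module>
ValueError: it knows: gap, jig, tray, valve, wedge
```

View pics/top0.png

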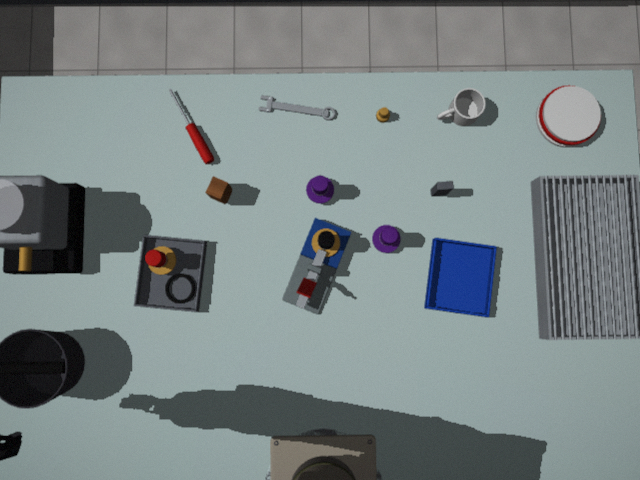

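The top view shows the black-capped valve in the jig at (326,240). Its look-alikes are the red-capped valve at (156,258) and the purple ones at (320,188) and (387,238). The wedge is the brown block at (219,189), and the thin grey block is at (442,188). The blue tray is at (461,277) and the grey tray at (175,273). The red tab is at (307,288).

```bash
cat > h.py <<'E'
from bench import robot, snapshot, camera_model, models
import cv2, numpy as np
from scipy.spatial.transform import Rotation as R
def ray(c,uv,m=None):
    m=m or camera_model(c); K=np.array(m["K"]); Rm=R.from_rotvec(np.ravel(m["rvec"])).as_matrix(); t=np.ravel(m["tvec"])
    p=np.linalg.solve(K,np.r_[uv,1.])
    if c=="wrist":
        r=np.hypot(p[0],p[1]); p=np.r_[p[:2]/max(r,1e-9)*np.sin(r),np.cos(r)]
    return -Rm.T@t, Rm.T@p
def at_z(c,uv,z,m=None):
    o,d=ray(c,uv,m); return o+d*(z-o[2])/d[2]
def proj(c,P,m=None):
    m=m or camera_model(c); K=np.array(m["K"]); q=R.from_rotvec(np.ravel(m["rvec"])).as_matrix()@np.array(P)+np.ravel(m["tvec"])
    if c=="wrist":
        r=np.hypot(q[0],q[1]); q=np.r_[q[:2]/max(r,1e-9)*np.arctan2(r,q[2]),1]
    q=K@(q/q[2]); return q[:2]
def delta(P,yaw=None):
    "tool-frame shift to world P, and turn about tool z to bring tool x to yaw (mod pi)"
    s=robot.sense(); Rt=R.from_euler("xyz",s["tool_rot"])
    d=Rt.inv().apply(np.array(P)-s["eef_pos"]); out=[np.round(d,4)]
    if yaw is not None:
        x=Rt.apply([1,0,0]); a=np.arctan2(x[1],x[0]); e=(yaw-a+np.pi/2)%np.pi-np.pi/2
        out.append(("twist z deg",round(-np.degrees(e),1)))
    up=Rt.inv().as_rotvec()
    zt=Rt.apply([0,0,1]); out.append(("tilt",np.round(np.degrees(zt[:2]),2)))
    return out
def lm(c,*ns):
    for n in ns:
        for d in models.landmark_of(c,n)[:4]: print(c,n,np.round(d["position"],4),round(d["confidence"],2))
E
python3 - <<'E'
from h import *
im=snapshot("side"); cv2.imwrite("pics/side0.png",im[:,:,::-1])
lm("side","valve","wedge","jig","gap","tray")
im=cv2.imread("pics/top0.png"); cv2.imwrite("pics/crop.png",cv2.resize(im[160:330,190:510],None,fx=2.5,fy=2.5,interpolation=cv2.INTER_CUBIC))
E
```

```text
side valve [ 6.644e-01 -4.000e-04 -6.000e-04] 0.86
side valve [ 0.5421 -0.0135  0.0163] 0.83
side valve [ 0.5486 -0.1496  0.0032] 0.64
side wedge [0.6574 0.2259 0.0018] 0.82
side jig [ 0.54   -0.0121  0.0024] 0.83
side gap [0.4426 0.0276 0.0509] 0.82
side tray [ 0.461  -0.3127 -0.0013] 0.7
```

View pics/side0.png

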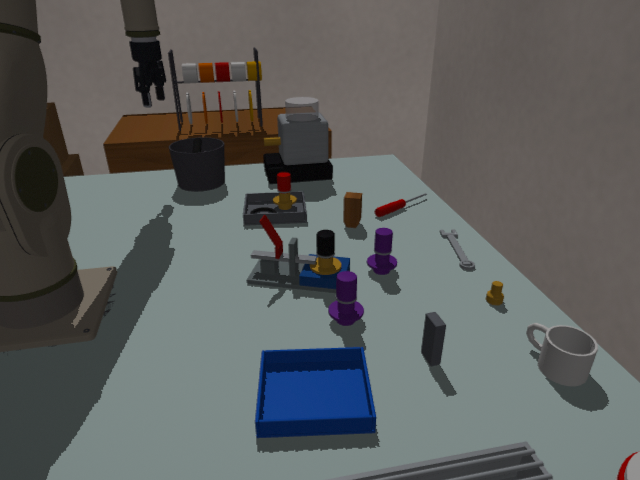

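View pics/crop.png

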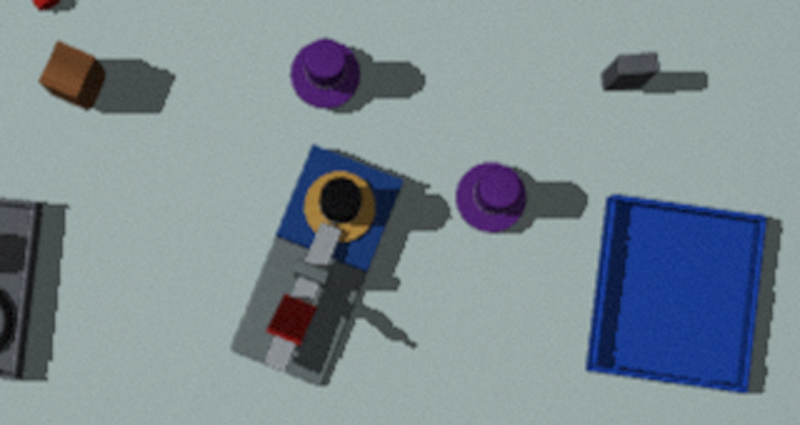

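```bash
python3 - <<'E'
from h import *
m=camera_model("wrist"); s=robot.sense(); Rt=R.from_euler("xyz",s["tool_rot"])
o,d=ray("wrist",m["K"][0:2] and [m["K"][0][2],m["K"][1][2]],m)
print("cam in tool",Rt.inv().apply(o-s["eef_pos"]),"axis",Rt.inv().apply(d),m["K"])
print(delta([0.645,0.215,0.24]))
E
```

```text
Traceback (most recent call last):
ValueError: The truth value of an array with more than one element is ambiguous. Use a.any() or a.all()
```

```bash
python3 - <<'E'
from h import *
m=camera_model("wrist"); s=robot.sense(); Rt=R.from_euler("xyz",s["tool_rot"])
o,d=ray("wrist",[m["K"][0][2],m["K"][1][2]],m)
print("cam in tool",Rt.inv().apply(o-s["eef_pos"]),"axis",Rt.inv().apply(d),m["K"])
print(delta([0.645,0.215,0.24]))
E
```

```text
cam in tool [-0.00074094 -0.07134794 -0.14256529] axis [-4.76025821e-05  2.81409305e-01  9.59587829e-01] [[371.64829954   0.         321.10045082]
 [  0.         371.64829954 233.57239639]
 [  0.           0.           1.        ]]
[array([-0.2314,  0.5543, -0.0087]), ('tilt', array([0.  , 0.01]))]
```

{"name": "play_rows", "arguments": {
  "twist": [
    [0,0,0],
    [0,0,0],
    [0,0,0],
    [0,0,0],
    [0,0,0]
  ],
  "delta_pos": [
    [-0.0155,0.037,-0.005],
    [-0.031,0.074,-0.01],
    [-0.0465,0.111,-0.015],
    [-0.062,0.148,-0.02],
    [-0.0775,0.185,-0.02]
  ],
  "hand": [-1,-1,-1,-1,-1]
}}

```text
time: 1.02
eef_pos: [0.338, 0.4687, 0.2527]
tool_rot: [3.141, -0.002, 1.275]
force: [0.3, 0.5, 0.5]
gripper_width: 0.0852
```

{"name": "play_rows", "arguments": {
  "twist": [
    [0,0,0],
    [0,0,0],
    [0,0,0],
    [0,0,0],
    [0,0,0]
  ],
  "delta_pos": [
    [-0.0155,0.037,0],
    [-0.031,0.074,0],
    [-0.0465,0.111,0],
    [-0.062,0.148,0],
    [-0.0775,0.185,0]
  ],
  "hand": [-1,-1,-1,-1,-1]
}}

```text
time: 1.43
eef_pos: [0.4922, 0.3402, 0.2516]
tool_rot: [3.141, -0.001, 1.275]
force: [0.2, 1.5, 0.1]
gripper_width: 0.0854
```

{"name": "play_rows", "arguments": {
  "twist": [
    [0,0,0],
    [0,0,0],
    [0,0,0],
    [0,0,0],
    [0,0,0]
  ],
  "delta_pos": [
    [-0.0155,0.037,0],
    [-0.031,0.074,0],
    [-0.0465,0.111,0],
    [-0.062,0.148,0],
    [-0.0765,0.184,0.01]
  ],
  "hand": [-1,-1,-1,-1,-1]
}}

```text
time: 1.85
eef_pos: [0.6468, 0.2135, 0.2434]
tool_rot: [3.139, -0.002, 1.275]
force: [0.1, 0.5, 0.3]
gripper_width: 0.0853
```

{"name": "play_rows", "arguments": {
  "twist": [
    [0,0,0],
    [0,0,0],
    [0,0,0]
  ],
  "delta_pos": [
    [0,0,0],
    [0,0,0],
    [0,0,0]
  ],
  "hand": [-1,-1,-1]
}}

```text
time: 2.1
eef_pos: [0.6444, 0.2155, 0.241]
tool_rot: [-3.141, -0.0, 1.275]
force: [-0.7, 0.2, -0.5]
gripper_width: 0.0851
```

```bash
python3 - <<'E'
from h import *
s=robot.sense(); print(s["time"],s["eef_pos"],s["tool_rot"])
m=camera_model("wrist"); im=snapshot("wrist"); cv2.imwrite("pics/w1.png",im[:,:,::-1])
lm("wrist","wedge","jig","gap")
for d in models.outline_of("wrist","wedge")[:2]:
    M=d["pixels"]; ys,xs=np.nonzero(M); print(d["confidence"],xs.min(),xs.max(),ys.min(),ys.max())
E
```

```text
2.1 [0.64439331 0.21545006 0.24104883] [-3.14086748e+00 -2.41171785e-04  1.27519547e+00]
wrist wedge [0.6574 0.2253 0.0011] 0.87
wrist jig [ 0.5417 -0.0058 -0.0006] 0.91
wrist gap [0.4467 0.0261 0.0522] 0.55
0.63 314 361 188 250
```

View pics/w1.png

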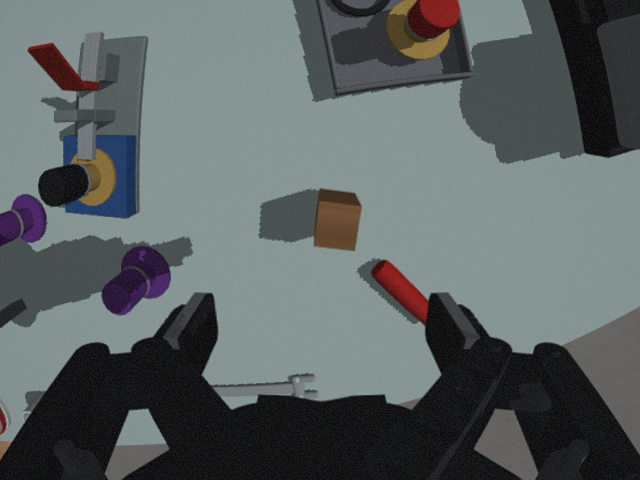

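The wedge is at (337,220) in the wrist view. Its light top face spans about (315–361, 205–250), with the darker side face above it. I'll measure the top face at z = 0.08.

```bash
python3 - <<'E'
from h import *
im=cv2.imread("pics/w1.png"); m=camera_model("wrist")
c=im[180:258,305:370].astype(int); v=c[:,:,2]; sat=c[:,:,2]-c[:,:,0]
br=sat>35
print(np.percentile(v[br],[5,25,50,75,95]))
for thr in (np.percentile(v[br],50)*0.82,np.percentile(v[br],50)*0.87):
    M=(br&(v>thr)).astype(np.uint8); M=cv2.morphologyEx(M,cv2.MORPH_OPEN,np.ones((5,5)))
    cn=max(cv2.findContours(M,cv2.RETR_EXTERNAL,cv2.CHAIN_APPROX_NONE)[0],key=cv2.contourArea)[:,0]+[305,180]
    W=np.array([at_z("wrist",p,0.08,m)[:2] for p in cn.astype(float)])
    r=cv2.minAreaRect((W*1000).astype(np.float32)); b=cv2.boxPoints(r)
    print(r, [(np.round(np.linalg.norm(b[i]-b[i-1]),1), np.round(np.degrees(np.arctan2(*(b[i]-b[i-1])[::-1]))%180,1)) for i in (1,2)])
cv2.imwrite("pics/w1c.png",cv2.resize(im[180:258,305:370],None,fx=7,fy=7,interpolation=cv2.INTER_NEAREST))
E
```

```text
[ 84.  96. 101. 108. 113.]
((658.1956176757812, 225.2157440185547), (35.6373405456543, 39.714019775390625), 66.03923034667969) [(np.float32(39.7), np.float32(156.0)), (np.float32(35.6), np.float32(66.0))]
((658.2862548828125, 225.18670654296875), (35.492401123046875, 39.62091064453125), 65.80522918701172) [(np.float32(39.6), np.float32(155.8)), (np.float32(35.5), np.float32(65.8))]
```

View pics/w1c.png

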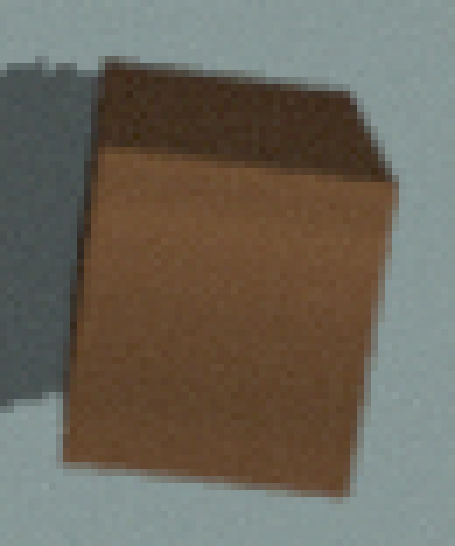

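The measured top face is 39.7 mm at 156° and 35.6 mm at 66°, which matches 40 x 36, so wedge x lies along 156°. That is nearly the jig's x already.

```bash
python3 - <<'E'
from h import *
print(delta([0.6582,0.2252,0.042],np.radians(66)))
E
```

```text
[array([0.0125, 0.0109, 0.1999]), ('twist z deg', np.float64(7.2)), ('tilt', array([0.03, 0.05]))]
```

{"name": "play_rows", "arguments": {
  "twist": [
    [0,0,7],
    [0,0,7],
    [0,0,7],
    [0,0,7],
    [0,0,7]
  ],
  "delta_pos": [
    [0.0125,0.011,0.035],
    [0.0125,0.011,0.07],
    [0.0125,0.011,0.105],
    [0.0125,0.011,0.14],
    [0.0125,0.011,0.165]
  ],
  "hand": [-1,-1,-1,-1,-1]
}}

```text
time: 2.77
eef_pos: [0.6572, 0.2242, 0.0733]
tool_rot: [-3.14, 0.002, 1.154]
force: [-0.3, 0.7, -0.2]
gripper_width: 0.0854
```

{"name": "play_rows", "arguments": {
  "twist": [
    [0,0,0],
    [0,0,0],
    [0,0,0],
    [0,0,0],
    [0,0,0]
  ],
  "delta_pos": [
    [0,0,0.018],
    [0,0,0.035],
    [0,0,0.035],
    [0,0,0.035],
    [0,0,0.035]
  ],
  "hand": [-1,-1,-1,1,1],
  "newtons": 80
}}

```text
time: 3.18
eef_pos: [0.6594, 0.2243, 0.0429]
tool_rot: [3.14, -0.001, 1.153]
force: [0.1, -0.1, 1.2]
gripper_width: 0.0636
```

{"name": "play_rows", "arguments": {
  "twist": [
    [0,0,0],
    [0,0,0],
    [0,0,0],
    [0,0,0],
    [0,0,0]
  ],
  "delta_pos": [
    [0,0,0],
    [0,0,0],
    [0,0,0],
    [0,0,0],
    [0,0,0]
  ],
  "hand": [1,1,1,1,1]
}}

```text
time: 3.6
eef_pos: [0.6596, 0.2241, 0.043]
tool_rot: [3.14, -0.002, 1.153]
force: [-2.1, 0.4, 7.0]
gripper_width: 0.0353
```

```bash
python3 - <<'E'
from h import *
s=robot.sense(); print(s["time"],s["eef_pos"],s["tool_rot"],s["gripper_width"],s["force"])
print(delta([0.49,0.01,0.25],np.radians(66.5)))
E
```

```text
3.6 [0.65959815 0.22409328 0.04298833] [ 3.14018399e+00 -1.84843693e-03  1.15288638e+00] 0.035311920432273394 [-2.11848128  0.39230056  6.98430467]
[array([-0.2641, -0.0678, -0.2076]), ('twist z deg', np.float64(-0.4)), ('tilt', array([0.12, 0.06]))]
```

{"name": "play_rows", "arguments": {
  "twist": [
    [0,0,0],
    [0,0,0],
    [0,0,0],
    [0,0,0],
    [0,0,0]
  ],
  "delta_pos": [
    [0,0,-0.03],
    [0,0,-0.07],
    [0,0,-0.11],
    [0,0,-0.15],
    [0,0,-0.18]
  ],
  "hand": [1,1,1,1,1]
}}

```text
time: 4.02
eef_pos: [0.6594, 0.2237, 0.2258]
tool_rot: [3.139, -0.003, 1.153]
force: [0.8, -0.1, -1.2]
gripper_width: 0.0349
```

```bash
python3 - <<'E'
from h import *
s=robot.sense(); print(s["gripper_width"],s["force"])
print(delta([0.50,0.10,0.25],np.radians(66.5)))
E
```

```text
0.0349423488259759 [ 0.75823373 -0.09008668 -1.16077976]
[array([-0.1777, -0.0953, -0.0249]), ('twist z deg', np.float64(-0.5)), ('tilt', array([0.2 , 0.08]))]
```

{"name": "play_rows", "arguments": {
  "twist": [
    [0,0,0],
    [0,0,0],
    [0,0,0],
    [0,0,0],
    [0,0,0]
  ],
  "delta_pos": [
    [-0.036,-0.019,-0.02],
    [-0.071,-0.038,-0.025],
    [-0.107,-0.057,-0.025],
    [-0.142,-0.076,-0.025],
    [-0.178,-0.095,-0.025]
  ],
  "hand": [1,1,1,1,1]
}}

```text
time: 4.43
eef_pos: [0.4981, 0.0985, 0.2466]
tool_rot: [3.141, -0.001, 1.153]
force: [0.4, -1.2, 1.0]
gripper_width: 0.035
```

{"name": "play_rows", "arguments": {
  "twist": [
    [0,0,0],
    [0,0,0],
    [0,0,0]
  ],
  "delta_pos": [
    [0,0,0],
    [0,0,0],
    [0,0,0]
  ],
  "hand": [1,1,1]
}}

```text
time: 4.68
eef_pos: [0.5, 0.1, 0.2471]
tool_rot: [3.141, -0.002, 1.153]
force: [0.6, -0.1, -0.5]
gripper_width: 0.0353
```

```bash
python3 - <<'E'
from h import *
s=robot.sense(); print(s["time"],s["eef_pos"],s["tool_rot"])
m=camera_model("wrist"); im=snapshot("wrist"); cv2.imwrite("pics/w2.png",im[:,:,::-1])
lm("wrist","jig","gap","valve","wedge")
E
```

```text
4.6833 [0.50003474 0.09997127 0.24711334] [ 3.14066518e+00 -1.77151151e-03  1.15297039e+00]
wrist jig [ 5.43e-01 -6.70e-03  2.00e-04] 0.91
wrist gap [0.4429 0.0256 0.0536] 0.69
wrist valve [ 0.5428 -0.0134  0.0115] 0.66
wrist valve [ 0.5489 -0.1465 -0.0015] 0.66
wrist wedge [0.5001 0.0999 0.2087] 0.75
```

View pics/w2.png

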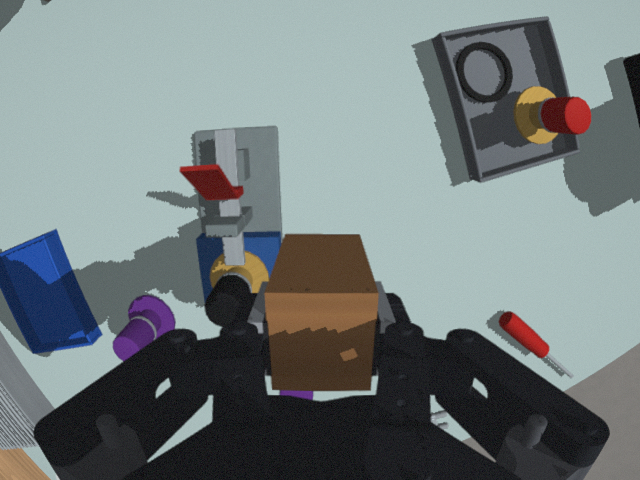

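The wedge is held at (320,310). The jig's base has far corners at about (194,130) and (277,126), the tab's foot is at (240,192), and the bridge is at (228,222). Next I check the jig's axis and the gap position.

```bash
python3 - <<'E'
from h import *
m=camera_model("wrist"); f=lambda u,v,z: at_z("wrist",[u,v],z,m)[:2]*1000
a,b,c=f(193.5,131,.01),f(277,126.5,.01),f(281,231,.01)
ang=lambda d: np.degrees(np.arctan2(d[1],d[0]))
print("corners",a,b,np.linalg.norm(a-b),ang(a-b),"right edge",ang(b-c), "mid",(a+b)/2)
# bar left/right edges at far end z .049
print("bar",f(216,131,.049),f(237,129,.049),"bridge top right corner z.085?",f(252,207,.085),f(252,207,.1))
for n in ([0.444,0.027,.049],[.540,-.0125,.032]): print(n,proj("wrist",n,m))
for n in ("gap","valve"):
    pass
P=np.array([.540,-.0125,.0]); 
for y in (156,157,158):
    X=np.r_[np.cos(np.radians(y)),np.sin(np.radians(y)),0]; g=P+.102*X+[0,0,.049]; print(y,g,proj("wrist",g,m), "far end x", [round(float(((a+b)/2000-P[:2])@X[:2]),4), round(float(((a+b)/2000-P[:2])@[-X[1],X[0]]),4)])
E
```

```text
corners [380.02970975   6.5522127 ] [415.26937189  88.20830197] 88.93565484387472 -113.3431905964493 right edge 157.076408165145 mid [397.64954082  47.38025733]
bar [395.88227206  39.02967169] [403.22872263  57.90011387] bridge top right corner z.085? [471.14512121  48.32177372] [469.35210265  52.27897246]
[0.444, 0.027, 0.049] [226.65482466 182.43323863]
[0.54, -0.0125, 0.032] [239.80588573 277.65852845]
156 [0.44681836 0.02898714 0.049     ] [229.75942786 184.21952105] far end x [0.1544, 0.0032]
157 [0.4461085  0.02735458 0.049     ] [227.94466289 184.27305953] far end x [0.1544, 0.0005]
158 [0.44542725 0.02570987 0.049     ] [226.13653836 184.35975474] far end x [0.1544, -0.0022]
```

```bash
python3 - <<'E'
from h import *
print(delta([0.447,0.0265,0.19],np.radians(67)))
E
```

```text
[array([-0.0889, -0.0188,  0.0561]), ('twist z deg', np.float64(-0.9)), ('tilt', array([-0.02, -0.03]))]
```

{"name": "play_rows", "arguments": {
  "twist": [
    [0,0,-1],
    [0,0,-1],
    [0,0,-1],
    [0,0,-1],
    [0,0,-1]
  ],
  "delta_pos": [
    [-0.035,-0.008,0],
    [-0.07,-0.015,0],
    [-0.089,-0.019,0.01],
    [-0.089,-0.019,0.04],
    [-0.089,-0.019,0.056]
  ],
  "hand": [1,1,1,1,1]
}}

```text
time: 5.35
eef_pos: [0.4457, 0.025, 0.1887]
tool_rot: [-3.141, -0.0, 1.169]
force: [-0.8, 0.5, -1.4]
gripper_width: 0.0349
```

{"name": "play_rows", "arguments": {
  "twist": [
    [0,0,0],
    [0,0,0],
    [0,0,0]
  ],
  "delta_pos": [
    [0,0,0],
    [0,0,0],
    [0,0,0]
  ],
  "hand": [1,1,1]
}}

```text
time: 5.6
eef_pos: [0.4471, 0.0263, 0.1913]
tool_rot: [3.141, -0.0, 1.171]
force: [-0.0, 0.5, -0.5]
gripper_width: 0.0347
```

```bash
python3 - <<'E'
from h import *
s=robot.sense(); print(s["eef_pos"],s["force"])
im=snapshot("side"); m=camera_model("side"); print(proj("side",[.4455,.027,.049],m)); cv2.imwrite("pics/s2.png",cv2.resize(im[140:320,200:400],None,fx=3,fy=3,interpolation=cv2.INTER_CUBIC)[:,:,::-1])
print(delta([0.447,0.0265,0.092],np.radians(67)))
E
```

```text
[0.44706551 0.02631506 0.19133054] [-0.02354187  0.50290638 -0.53287668]
[276.70627797 254.0172434 ]
[array([ 0.    , -0.0004,  0.0995]), ('twist z deg', np.float64(0.1)), ('tilt', array([0.09, 0.01]))]
```

View pics/s2.png

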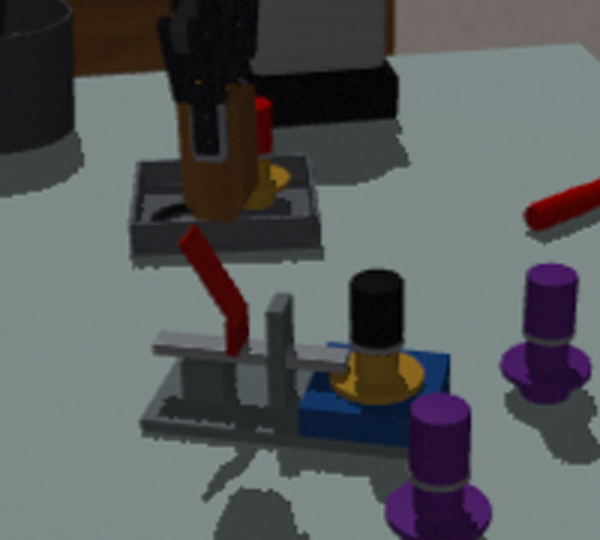

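The side view shows the wedge upright with its foot over the ramp: wedge foot at (215,215), ramp top at (188,238), and bridge at (280,300). Pushing down now.

{"name": "play_rows", "arguments": {
  "twist": [
    [0,0,0],
    [0,0,0],
    [0,0,0],
    [0,0,0],
    [0,0,0]
  ],
  "delta_pos": [
    [0,0,0.01],
    [0,0,0.02],
    [0,0,0.03],
    [0,0,0.04],
    [0,0,0.05]
  ],
  "hand": [1,1,1,1,1]
}}

```text
time: 6.07
eef_pos: [0.4467, 0.0258, 0.1395]
tool_rot: [3.141, -0.0, 1.17]
force: [2.1, -1.2, 3.3]
gripper_width: 0.0353
```

{"name": "play_rows", "arguments": {
  "twist": [
    [0,0,0],
    [0,0,0],
    [0,0,0],
    [0,0,0],
    [0,0,0]
  ],
  "delta_pos": [
    [0,0,0.01],
    [0,0,0.02],
    [0,0,0.03],
    [0,0,0.04],
    [0,0,0.048]
  ],
  "hand": [1,1,1,1,1]
}}

```text
time: 6.48
eef_pos: [0.4463, 0.0258, 0.0912]
tool_rot: [3.141, 0.0, 1.17]
force: [-0.9, -0.2, 40.8]
gripper_width: 0.0351
```

{"name": "play_rows", "arguments": {
  "twist": [
    [0,0,0],
    [0,0,0],
    [0,0,0]
  ],
  "delta_pos": [
    [0,0,0.001],
    [0,0,0.001],
    [0,0,0.001]
  ],
  "hand": [1,1,1]
}}

```text
time: 6.73
eef_pos: [0.4472, 0.0255, 0.0916]
tool_rot: [3.14, -0.0, 1.17]
force: [1.5, -3.4, 9.7]
gripper_width: 0.0353
```

{"name": "play_rows", "arguments": {
  "twist": [
    [0,0,0],
    [0,0,0],
    [0,0,0],
    [0,0,0],
    [0,0,0]
  ],
  "delta_pos": [
    [0,0,0],
    [0,0,0],
    [0,0,0],
    [0,0,0],
    [0,0,0]
  ],
  "hand": [-0.2,-0.4,-0.7,-1,-1]
}}

```text
time: 7.15
eef_pos: [0.4458, 0.026, 0.0909]
tool_rot: [-3.141, 0.0, 1.17]
force: [-0.4, -0.3, 0.4]
gripper_width: 0.0855
```

{"name": "play_rows", "arguments": {
  "twist": [
    [0,0,0],
    [0,0,0],
    [0,0,0],
    [0,0,0],
    [0,0,0]
  ],
  "delta_pos": [
    [0,0,0],
    [0,0,-0.03],
    [0,0,-0.07],
    [0,0,-0.11],
    [0,0,-0.14]
  ],
  "hand": [-1,-1,-1,-1,-1]
}}

```text
time: 7.57
eef_pos: [0.4465, 0.0259, 0.2344]
tool_rot: [3.14, -0.001, 1.17]
force: [1.1, -0.2, 0.0]
gripper_width: 0.0852
```

```bash
python3 - <<'E'
from h import *
s=robot.sense(); print(s["time"],s["eef_pos"],s["force"],s["gripper_width"])
im=snapshot("side"); lm("side","wedge","valve","gap"); cv2.imwrite("pics/s3.png",cv2.resize(im[140:320,200:400],None,fx=3,fy=3,interpolation=cv2.INTER_CUBIC)[:,:,::-1])
snapshot("top"); lm("top","wedge","valve","gap")
print(delta([0.540,-0.0125,0.231],np.radians(67)))
E
```

```text
7.5667 [0.44650879 0.02585491 0.23436823] [ 1.11471005 -0.15836272  0.01636372] 0.08524098153302945
side wedge [0.4533 0.0225 0.0492] 0.97
side valve [ 0.5449 -0.0101  0.0132] 0.94
side valve [ 0.5472 -0.1489  0.002 ] 0.9
side valve [0.6642 0.0015 0.0026] 0.82
side gap [0.4452 0.0285 0.0542] 0.97
top valve [ 0.6634 -0.0027 -0.0035] 0.74
top valve [ 0.5475 -0.1462 -0.0011] 0.62
top valve [ 0.5381 -0.0127  0.0143] 0.39
[array([ 0.0015,  0.1019, -0.0011]), ('twist z deg', np.float64(0.1)), ('tilt', array([-0.12, -0.03]))]
```

View pics/s3.png

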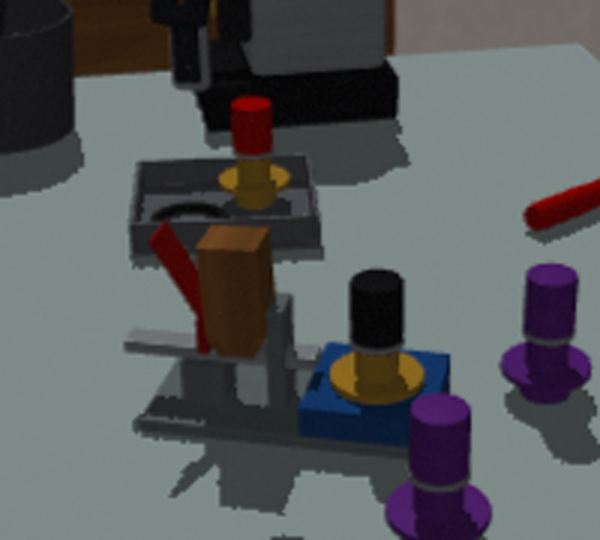

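The wedge is seated at (235,290), upright against the bridge at (280,340). The tab is held back and the nose is clear of the flange. Now for the valve.

{"name": "play_rows", "arguments": {
  "twist": [
    [0,0,0],
    [0,0,0],
    [0,0,0],
    [0,0,0],
    [0,0,0]
  ],
  "delta_pos": [
    [0,0.03,0],
    [0,0.06,0],
    [0,0.06,0],
    [0,0.06,0],
    [0,0.06,0]
  ],
  "hand": [-1,-1,-1,-1,-1]
}}

```text
time: 8.38
eef_pos: [0.5008, 0.0026, 0.2303]
tool_rot: [-3.14, 0.001, 1.17]
force: [-0.5, 0.2, -0.6]
gripper_width: 0.0853
```

```bash
python3 - <<'E'
from h import *
m=camera_model("wrist"); im=snapshot("wrist"); cv2.imwrite("pics/w3.png",im[:,:,::-1])
lm("wrist","jig","valve","wedge","gap")
print("cap top exp",proj("wrist",[.54,-.0125,.108],m))
hsv=cv2.cvtColor(im,cv2.COLOR_RGB2HSV)
for d in models.outline_of("wrist","valve")[:3]:
    M=d["pixels"]; u,v=M.nonzero()[1].mean(),M.nonzero()[0].mean()
    blk=M&(im.max(2)<60); ys,xs=blk.nonzero(); print(round(d["confidence"],2),u,v,len(xs),(xs.min(),xs.max(),ys.min(),ys.max()) if len(xs) else "")
s=robot.sense(); print(s["eef_pos"]); print(delta([0.540,-0.0125,0.064],np.radians(67)))
E
```

```text
wrist valve [ 6.615e-01 -9.000e-04 -5.000e-04] 0.85
wrist valve [ 0.5388 -0.014   0.0095] 0.83
wrist valve [ 0.5457 -0.1442 -0.0023] 0.61
wrist wedge [0.4571 0.0204 0.0553] 0.78
cap top exp [323.90538585 277.97496568]
0.89 213.55673316708229 290.7562344139651 69 (np.int64(184), np.int64(210), np.int64(270), np.int64(297))
0.88 377.85089650833595 347.16577540106954 532 (np.int64(348), np.int64(381), np.int64(314), np.int64(374))
0.81 323.12253063265814 253.960240060015 2019 (np.int64(290), np.int64(345), np.int64(241), np.int64(296))
[0.50120413 0.00284105 0.23147088]
[array([0.0009, 0.0417, 0.1675]), ('twist z deg', np.float64(0.1)), ('tilt', array([0.02, 0.03]))]
```

View pics/w3.png

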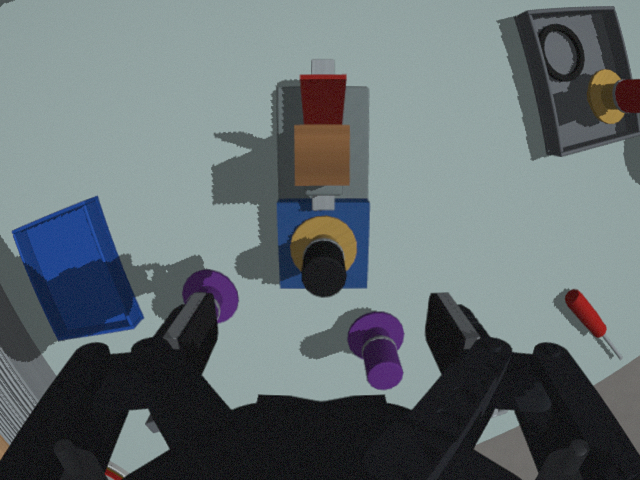

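The cap top is at (323,275), against an expected (324,278), so the target is good to about 2 mm. The wedge at (322,155) holds the tab, and the nose is clear of the flange.

{"name": "play_rows", "arguments": {
  "twist": [
    [0,0,0],
    [0,0,0],
    [0,0,0],
    [0,0,0],
    [0,0,0]
  ],
  "delta_pos": [
    [0.001,0.03,0],
    [0.001,0.041,0.02],
    [0.001,0.041,0.055],
    [0.001,0.041,0.09],
    [0.001,0.041,0.12]
  ],
  "hand": [-1,-1,-1,-1,-1]
}}

```text
time: 9.1
eef_pos: [0.5391, -0.0124, 0.1095]
tool_rot: [-3.141, -0.0, 1.17]
force: [0.2, 0.2, 0.3]
gripper_width: 0.0857
```

{"name": "play_rows", "arguments": {
  "twist": [
    [0,0,0],
    [0,0,0],
    [0,0,0],
    [0,0,0],
    [0,0,0]
  ],
  "delta_pos": [
    [0,0,0.025],
    [0,0,0.047],
    [0,0,0.047],
    [0,0,0.047],
    [0,0,0.047]
  ],
  "hand": [-1,-1,-1,1,1],
  "newtons": 50
}}

```text
time: 9.52
eef_pos: [0.5405, -0.0124, 0.0658]
tool_rot: [3.14, -0.001, 1.17]
force: [0.3, 0.6, 1.5]
gripper_width: 0.0642
```

{"name": "play_rows", "arguments": {
  "twist": [
    [0,0,0],
    [0,0,0],
    [0,0,0],
    [0,0,0],
    [0,0,0]
  ],
  "delta_pos": [
    [0,0,0],
    [0,0,0],
    [0,0,0],
    [0,0,0],
    [0,0,0]
  ],
  "hand": [1,1,1,1,1]
}}

```text
time: 9.93
eef_pos: [0.5407, -0.0123, 0.0659]
tool_rot: [3.14, -0.002, 1.17]
force: [-1.2, 0.2, 7.3]
gripper_width: 0.035
```

{"name": "play_rows", "arguments": {
  "twist": [
    [0,0,0],
    [0,0,0],
    [0,0,0],
    [0,0,0],
    [0,0,0]
  ],
  "delta_pos": [
    [0,0,-0.004],
    [0,0,-0.008],
    [0,0,-0.015],
    [0,0,-0.025],
    [0,0,-0.035]
  ],
  "hand": [1,1,1,1,1]
}}

```text
time: 10.35
eef_pos: [0.5396, -0.0125, 0.1003]
tool_rot: [-3.141, 0.0, 1.17]
force: [0.5, 0.7, -2.6]
gripper_width: 0.0348
```

{"name": "play_rows", "arguments": {
  "twist": [
    [0,0,0],
    [0,0,0],
    [0,0,0],
    [0,0,0],
    [0,0,0]
  ],
  "delta_pos": [
    [0,0,-0.025],
    [0,0,-0.055],
    [0,0,-0.09],
    [0,0,-0.11],
    [0,0,-0.11]
  ],
  "hand": [1,1,1,1,1]
}}

```text
time: 10.77
eef_pos: [0.542, -0.0127, 0.2152]
tool_rot: [3.135, -0.005, 1.17]
force: [0.1, -0.1, -3.5]
gripper_width: 0.0347
```

```bash
python3 - <<'E'
from h import *
s=robot.sense(); print(s["eef_pos"],s["force"],np.round(s["joint_positions"],2))
print(delta([0.459,-0.3145,0.21],np.radians(67)))
snapshot("side"); lm("side","wedge","valve","gap","tray")
E
```

```text
[ 0.54200869 -0.01270654  0.21519004] [ 0.12029341 -0.11234833 -3.54886287] [-0.46  0.15  0.45  1.73 -0.07  1.26  1.17]
[array([-0.3103,  0.0413,  0.004 ]), ('twist z deg', np.float64(0.0)), ('tilt', array([0.47, 0.09]))]
side wedge [0.4562 0.0215 0.0481] 0.71
side valve [ 6.642e-01 -1.000e-04  1.300e-03] 0.84
side valve [ 0.5431 -0.011   0.1656] 0.77
side valve [ 5.48e-01 -1.51e-01  4.00e-04] 0.73
side gap [0.4431 0.0262 0.0522] 0.94
side tray [ 0.462  -0.3127 -0.002 ] 0.97
```

{"name": "play_rows", "arguments": {
  "twist": [
    [0,0,0],
    [0,0,0],
    [0,0,0],
    [0,0,0],
    [0,0,0]
  ],
  "delta_pos": [
    [-0.025,0.003,0],
    [-0.055,0.007,0],
    [-0.088,0.012,0],
    [-0.122,0.016,0],
    [-0.156,0.021,0]
  ],
  "hand": [1,1,1,1,1]
}}

```text
time: 11.43
eef_pos: [0.4968, -0.1655, 0.2081]
tool_rot: [-3.14, 0.001, 1.171]
force: [1.2, -0.6, -3.1]
gripper_width: 0.0354
```

{"name": "play_rows", "arguments": {
  "twist": [
    [0,0,0],
    [0,0,0],
    [0,0,0],
    [0,0,0],
    [0,0,0]
  ],
  "delta_pos": [
    [-0.034,0.004,0],
    [-0.068,0.009,0],
    [-0.102,0.013,0],
    [-0.13,0.017,0],
    [-0.154,0.021,0]
  ],
  "hand": [1,1,1,1,1]
}}

```text
time: 11.85
eef_pos: [0.4556, -0.3164, 0.2082]
tool_rot: [-3.14, 0.001, 1.168]
force: [-0.2, 0.4, -3.5]
gripper_width: 0.035
```

{"name": "play_rows", "arguments": {
  "twist": [
    [0,0,0],
    [0,0,0],
    [0,0,0]
  ],
  "delta_pos": [
    [0,0,0],
    [0,0,0],
    [0,0,0]
  ],
  "hand": [1,1,1]
}}

```text
time: 12.1
eef_pos: [0.4573, -0.3135, 0.2083]
tool_rot: [-3.14, -0.0, 1.171]
force: [0.4, 0.7, -3.3]
gripper_width: 0.035
```

```bash
python3 - <<'E'
from h import *
print(robot.sense()["force"],np.round(robot.sense()["joint_positions"],2)); print(delta([0.4595,-0.3145,0.06],np.radians(67)))
snapshot("wrist"); lm("wrist","tray","valve")
E
```

```text
[ 0.43706595  0.7200912  -3.29252393] [-0.07  0.22  0.68  1.71 -0.14  1.27  1.81]
[array([-1.000e-04,  2.700e-03,  1.483e-01]), ('twist z deg', np.float64(0.1)), ('tilt', array([-0.09,  0.06]))]
wrist tray [ 0.4593 -0.3116  0.0009] 0.87
wrist valve [ 0.6631  0.0011 -0.0027] 0.86
wrist valve [ 0.4558 -0.313   0.1552] 0.8
wrist valve [ 0.5513 -0.1427  0.0025] 0.56
```

{"name": "play_rows", "arguments": {
  "twist": [
    [0,0,0],
    [0,0,0],
    [0,0,0],
    [0,0,0],
    [0,0,0]
  ],
  "delta_pos": [
    [0,0.003,0.03],
    [0,0.003,0.065],
    [0,0.003,0.1],
    [0,0.003,0.13],
    [0,0.003,0.144]
  ],
  "hand": [1,1,1,1,1]
}}

```text
time: 12.67
eef_pos: [0.4588, -0.3132, 0.0613]
tool_rot: [-3.137, -0.001, 1.172]
force: [-0.1, 0.3, -3.5]
gripper_width: 0.0354
```

{"name": "play_rows", "arguments": {
  "twist": [
    [0,0,0],
    [0,0,0],
    [0,0,0],
    [0,0,0],
    [0,0,0]
  ],
  "delta_pos": [
    [0,0,0.002],
    [0,0,0.004],
    [0,0,0.005],
    [0,0,0.006],
    [0,0,0.006]
  ],
  "hand": [1,1,1,1,1]
}}

```text
time: 13.08
eef_pos: [0.461, -0.3157, 0.0603]
tool_rot: [3.14, -0.0, 1.171]
force: [0.2, 0.3, -3.6]
gripper_width: 0.0349
```

Not in contact yet (force z is −3.6 N, just the valve's weight). Lowering a little more.

{"name": "play_rows", "arguments": {
  "twist": [
    [0,0,0],
    [0,0,0],
    [0,0,0],
    [0,0,0],
    [0,0,0]
  ],
  "delta_pos": [
    [0,0,0.001],
    [0,0,0.002],
    [0,0,0.003],
    [0,0,0.003],
    [0,0,0.003]
  ],
  "hand": [1,1,1,1,1]
}}

```text
time: 13.5
eef_pos: [0.4606, -0.3157, 0.057]
tool_rot: [3.141, -0.0, 1.17]
force: [-1.4, 1.8, 6.0]
gripper_width: 0.0348
```

Contact at z = 0.057, as expected. Releasing.

{"name": "play_rows", "arguments": {
  "twist": [
    [0,0,0],
    [0,0,0],
    [0,0,0],
    [0,0,0],
    [0,0,0]
  ],
  "delta_pos": [
    [0,0,0],
    [0,0,0],
    [0,0,0],
    [0,0,0],
    [0,0,0]
  ],
  "hand": [0.1,-0.3,-0.7,-1,-1]
}}

```text
time: 13.92
eef_pos: [0.4602, -0.3155, 0.0562]
tool_rot: [-3.142, 0.0, 1.17]
force: [0.0, 0.6, 0.6]
gripper_width: 0.084
```

{"name": "play_rows", "arguments": {
  "twist": [
    [0,0,0],
    [0,0,0],
    [0,0,0],
    [0,0,0],
    [0,0,0]
  ],
  "delta_pos": [
    [0,0,0],
    [0,0,-0.02],
    [0,0,-0.06],
    [0,0,-0.1],
    [0,0,-0.14]
  ],
  "hand": [-1,-1,-1,-1,-1]
}}

```text
time: 14.33
eef_pos: [0.4596, -0.3155, 0.1978]
tool_rot: [-3.141, 0.0, 1.17]
force: [0.6, -0.6, 0.4]
gripper_width: 0.0856
```

{"name": "play_rows", "arguments": {
  "twist": [
    [0,0,0],
    [0,0,0],
    [0,0,0],
    [0,0,0],
    [0,0,0]
  ],
  "delta_pos": [
    [0,0,0],
    [0,0,0],
    [0,0,0],
    [0,0,0],
    [0,0,0]
  ],
  "hand": [-1,-1,-1,-1,-1]
}}

```text
time: 14.75
eef_pos: [0.4596, -0.3151, 0.1949]
tool_rot: [-3.139, 0.0, 1.17]
force: [0.2, -0.2, -0.1]
gripper_width: 0.0853
```

```bash
python3 - <<'E'
from h import *
im=snapshot("side"); cv2.imwrite("pics/s4.png",im[:,:,::-1]); lm("side","valve","wedge","gap")
s=robot.sense(); print(s["eef_pos"],s["force"],s["gripper_width"])
E
```

```text
side valve [ 0.5484 -0.1506  0.0014] 0.86
side valve [ 0.665  -0.0046  0.0015] 0.63
side valve [ 0.4631 -0.3177  0.0054] 0.61
side wedge [0.4551 0.0248 0.0517] 0.96
side gap [0.4424 0.028  0.0521] 0.61
[ 0.45994775 -0.3154456   0.1956595 ] [-0.24803092 -0.50002939  0.16704801] 0.08564657033784888
```

View pics/s4.png

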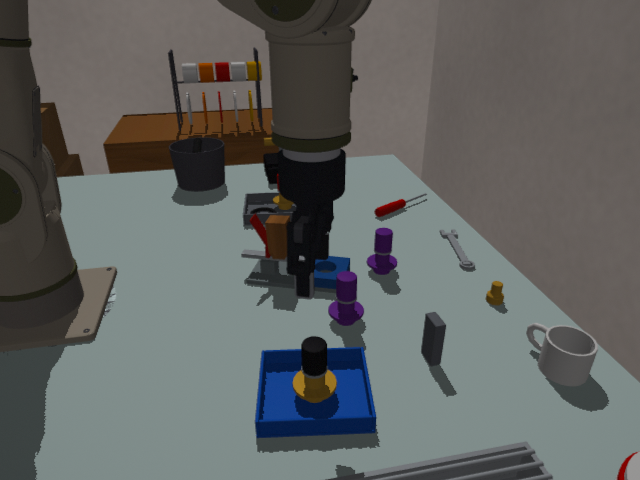

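The black-capped valve stands upright in the blue tray at (315,370). The socket at (330,268) is empty, the wedge is still in the jig at (279,238), and the gripper is clear of everything.

```bash
python3 -c "
from bench import robot
print(robot.hand_in())"
```

```text
the job is handed in; nothing more can be done
None
```

The job is done and handed in at about 15 s on the robot's clock. I pushed the wedge foot down into the gap and let go, and it slid against the bridge and held the catch back. Then I lifted the black-capped valve out and stood it in the blue tray.

**Last checks:** the side camera showed the valve upright near the tray's centre, its base about 5 mm up on the tray floor. The wedge was still in place about 50 mm up, with the socket empty. The open gripper was some 14 cm above where it had held the valve, reading almost no force.

**Forces:** the wrist force briefly read 41 N as the wedge bottomed out on the bar. That load went through the held wedge, not the arm or gripper body, and was well under the 120 N wrist limit.

**Disagreements:** the networks' position estimates differed by up to about 7 mm (mostly the jig origin), and by up to about 5 mm for the gap's height. The top camera did not find the wedge once it was seated. None of this changed the outcome.

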